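# Bar and pin the dispensary lock box

### The arm

A 6-joint arm with a two-finger parallel gripper is mounted at the origin on the work surface. World frame = base frame: x ahead of the robot, y to its left, z up, the work surface at z = 0. Lengths are in m, angles in degrees, forces in N, time in s.
With the tool pointing down it reaches from about 0.35 to 0.875 m from the base axis. Payload 4.2 kg.
Tool frame: the origin (TCP) lies midway between the tips of the shut fingers; the grasp point (between the pads) lies 19 mm behind it; z points along the fingers, y is the line along which they close (so a half turn about z gives the same grasp; the last joint's range is limited). The gripper opens to 87 mm and grips with 3 to 60 N. Pads are 19 mm wide; open, the fingers measure 117 mm over their backs; the gripper's body (75 mm by 190 mm) begins 51 mm behind the grasp point.
Start: joints at [-54.912, 22.042, 0.453, 0, -68.411, -14.817], TCP at [0.217, -0.586, 0.223] pointing down, gripper open.
Joint ranges: [-179.83, 179.83], [-69.29, 118.12], [-61.27, 80.66], [-181.25, 117.63], [-171.15, -9.14], [-177.46, 177.46]. Speed limits (degrees/s): [159.86, 159.86, 180, 180, 180, 180].

### API

Orientations are given as a 3x3 rotation matrix whose columns are the frame's x, y, z axes.
In Python, from station import sense, capture, camera_params, finish_job gives the robot as it stands.
- The arm moves only by the tool drive_tool, never from a script. Its argument "rows" is a list of rows, each an object of numbers: "tx", "ty", "tz": the shift along the tool's x, y, z in cm; "ax", "ay", "az": the turn, a rotation vector about the tool's x, y, z in rad; "claw": the finger opening in cm, from 0 to 8.7. In form: [{"tx": .., "ty": .., "tz": .., "ax": .., "ay": .., "az": .., "claw": ..}, ...]. A call has 1 to 10 rows; each row shifts and turns the commanded pose from where the row before left it, along the tool's axes as they then stand; what a row does not reach is not made up. A row lasts 1/12 s, in which the tool goes at most 41.7 mm and 7.16 degrees, less where a joint would pass 70% of its speed; a pose out of reach is approached as far as the arm can. A call with a gripper value outside its range is refused whole. The fingers move at their own pace and stop on an object; the grip force is fixed at half the most. Time passes only in rows, so rows that do not move let the fingers close. It gives the time, the measured TCP pose, the force, the opening and the grip force at its end, in the units of the state.
- sense(): the state, without advancing time (a new reading comes with each control period).
- capture(name): name is "side" or "top" or "wrist"; returns (picture, depth): 384x512x3 uint8, red, green, blue; 384x512 float32, m along the optical axis (not along the pixel's ray), 0 where there is no reading.
- camera_params(name): a dict with "intrinsics" (3x3 intrinsics, pixels), "k1" (the pictures are not rectified: a ray, as slopes to the right and down, at radius r is drawn at 1 + k1 r^2 times it, then the intrinsics apply), "R" (3x3) and "t" (3): a world point X has camera coordinates R X + t; the wrist camera has in their place "tool_from_camera" (4x4, takes a point from camera to tool coordinates, whose origin is the TCP and whose axes are the flange's). Camera axes: x right, y down, z forward; pixel columns grow to the right and rows downward; lengths in m; the calibration is good to about 2 mm. A picture is of the moment at which its call begins: read the wrist's pose just before it. camera_params takes no time and is no camera call.
- finish_job(): hands the job in; it is judged then, once.
The state is a dict: "time_s": time; "joints": joint angles; "joint_velocities": joint speeds; "effort": joint torques, N m; "tcp_pos": TCP position; "ee_rot": TCP orientation; "wrist_force": force on the tool from outside, world axes, zero at the start; "moment": the same for the moment, N m; "gripper_width": opening from 0.0 (shut) to 1.0 (fully open); "gripper_force": force on a finger pad.
Only numpy, scipy, OpenCV 4.12 (cv2) and the standard library are available. Lean on these libraries where they do the work, as an engineer would, in place of code of your own. Each camera call takes 0.05 s, during which the arm holds its last target. There are 200 camera calls.

### The job

Swing the locking bar of the grey drug box fully shut by its upright knob, so that the eye at its end stands between the two bushings at the end of the box. Then take the long plain pin out of the pin block, thread it down through the upper bushing, the eye and the lower bushing, and finish still holding it upright and still there in the gripper, its lower end showing about 20 mm below the lower bushing and not touching the worktop, so that I can fit the clip from below. Leave the two shorter pins standing in the block and do not disturb the other things on the counter.

Things in the scene. Friction and masses are not known exactly. Their poses are not given: they have to be found in the camera images.
- lockbox: Grey steel drug box fixed to the counter, 166 mm (x) by 156 mm (y) by 70 mm high. Origin at the centre of its underside, z up. A steel bracket at its -y end carries two square bushing plates, one above the other on one vertical axis at x 0, y -125 mm, joined by an upright strip 8 by 16 mm at their outer +x corner (x 22 to 30, y -131 to -147 mm); the other sides are open.
- upper_bush (a point): Centre of the upper bushing's mouth, on the top face of the upper plate (44 by 44 mm, 12 mm thick, top 124 mm above the counter). Its 16 mm round through-hole has a 3 mm chamfer. Axes as the box's.
- lower_bush (a point): Centre of the lower bushing's hole at the UNDERSIDE of the lower plate, 60 mm above the counter, straight below upper_bush. Same plate and 16 mm hole as the upper one; its top is at 72 mm. Nothing below it down to the counter. Axes as the box's.
- bar (a joint): Angle (rad) of the steel locking bar about its vertical pivot on the lid: 0 = fully shut against its stop (bar along the box's -y axis, eye on the bushing axis); grows to 1.2 as the eye swings to the box's -x side. Friction 0.06 N m: it stays where left. Bar 22 mm wide, 85 to 99 mm above the counter; its eye, 180 mm from the pivot, is a 40 mm square with a 22 mm hole.
- bar_pivot (a point): The bar's pivot axis, at x 0, y +55 mm of the box, at mid-height of the bar (92 mm above the counter). Does not move with the bar. Axes as the box's.
- bar_knob (a point): Centre of the top face of the bar's upright black knob: a cylinder 16 mm in diameter and 42 mm tall, from 99 to 141 mm above the counter, on the bar 90 mm from the pivot. Moves with the bar.
- pinblock: Grey plastic pin block fixed to the counter, 50 mm (x) by 180 mm (y) by 50 mm high, with three holes 14.5 mm wide and 40 mm deep in a row along its y axis, 60 mm apart. Origin at the centre of its underside.
- pin: The long plain steel pin, a round rod 12 mm in diameter and 150 mm long, without head, about 0.12 kg (varies), standing in one of the block's three holes (which one varies), its foot 10 mm above the counter, so 110 mm of it stands out of the block. Origin at the centre of its lower, chamfered end; z runs up along the pin.
- pin_tip (a point): Centre of the long pin's lower end (the end that enters the bushings).
- pin_top (a point): Centre of the long pin's upper end, 150 mm above pin_tip.
- pin_short: Short plain steel pin, 12 mm in diameter, 90 mm long, in another hole of the block; to be left there. Origin at its lower end.
- pin_headed: Short steel pin, 12 mm in diameter, 84 mm long with a 22 mm round head, in the remaining hole; to be left there. Origin at its lower end.
- pill_bottle: Amber pill jar, 48 mm in diameter, 85 mm high; leave alone. Origin at the centre of its underside.
- syrup_bottle: Amber bottle, 56 mm in diameter, 130 mm high; leave alone. Origin at the centre of its underside.
- carton: Flat medicine carton, 50 by 85 by 35 mm high; leave alone. Origin at the centre of its underside.
- carton_tall: Tall medicine carton, 50 by 50 by 110 mm high; leave alone. Origin at the centre of its underside.
- cup: Clear plastic cup, 64 mm wide, 70 mm high; leave alone. Origin at the centre of its underside.
- spatula: White-handled counting spatula, 170 mm long, lying on the counter; leave alone.
Not all that is in view belongs to the job. Leave any yellow look-alike of the pinblock alone.

How it is judged (in metres and radians):
On the way, in this order (a step that is already met when the one before it is completed fails the run):
1. the locking bar is fully shut (value of joint bar below 0.03 rad), for 0.2 s.
2. the long pin is in the upper bushing, its lower end below the upper plate, upright, held by the gripper (horizontal distance between pin_tip and upper_bush below 0.008 m and z of pin_tip in the frame of upper_bush below -0.013 m and z of pin_top in the frame of upper_bush above 0.01 m and angle between the z axis of pin and the z axis of upper_bush, either way round below 0.2 rad and contact force between the fingers and pin above 1 N), for 0.05 s.
At the end, for the whole second after the job is handed in: The bar is shut (within 0.03 rad); the long pin stands upright (within 0.1 rad) through both bushings, its lower end at least 8 mm below the lower bushing's underside (within 6 mm of the bushing axis) and at least 12 mm above the counter, at rest and gripped by the fingers (value of joint bar below 0.03 rad and horizontal distance between pin_tip and lower_bush below 0.006 m and horizontal distance between pin_top and upper_bush below 0.012 m and angle between the z axis of pin and the z axis of upper_bush, either way round below 0.1 rad and z of pin_tip in the frame of lower_bush below -0.008 m and height (world z) of pin_tip above 0.012 m and z of pin_top in the frame of upper_bush above 0.01 m and contact force between the fingers and pin above 1 N and contact force between pin and pinblock below 0.1 N and linear speed of pin below 0.02 m/s); the arm keeps its last pose, push and grip.
It fails at once if a shorter pin was pulled out, knocked or moved (distance of any of pin_short, pin_headed from where it was at the start of the episode above 0.015 m).
It fails at once if a bystander was knocked or shifted by more than 30 mm (distance of any of pill_bottle, syrup_bottle, carton, carton_tall, cup, spatula from where it was at the start of the episode above 0.03 m).
It also fails if it takes over 54 s, if anything falls off the work surface, if the arm or the gripper's body presses on something with over 40 N, if the wrist force passes 120 N, or if a joint passes its speed limit or range.

## Working session

There is one attempt and no reset: what is moved stays moved. The work goes in short steps, Python scripts to look and compute and a tool call to move; the robot and the scene stay as the last step left them, time stands still between calls to the robot, and variables do not carry over. Pictures are saved under pics/ and viewed, at most 10 in all, crops included, and the job is handed in when it is done.

Besides the shell and the picture viewer there is one more tool, called in YAML: its name, and indented under it one key for each argument. drive_tool: Moves the arm, as the interface text tells. Its arguments: {"type":"object","properties":{"rows":{"type":"array"}},"required":["rows"]}

```bash
mkdir -p pics; ls
cat > h.py <<'E'
import numpy as np, cv2, pickle
from station import *
def grab(n):
    s=sense(); p,d=capture(n); pickle.dump((s,p,d),open(f'{n}.pkl','wb')); return s,p,d
def load(n): return pickle.load(open(f'{n}.pkl','rb'))
def campose(n,s=None):
    c=camera_params(n); K=np.array(c['intrinsics'])
    if n=='wrist':
        T=np.array(c['tool_from_camera']); Rw=np.array(s['ee_rot']); 
        R=Rw@T[:3,:3]; o=Rw@T[:3,3]+np.array(s['tcp_pos'])
    else:
        R=np.array(c['R']).T; o=-R@np.array(c['t'])
    return K,c['k1'],R,o   # world = R cam + o
def slopes(n,uv,K,k1):
    uv=np.atleast_2d(np.array(uv,float)); d=np.c_[(uv[:,0]-K[0,2])/K[0,0],(uv[:,1]-K[1,2])/K[1,1]]
    x=d.copy()
    for _ in range(15): x=d/(1+k1*(x**2).sum(1,keepdims=True))
    return x
def ray(n,uv,s=None):
    K,k1,R,o=campose(n,s); x=slopes(n,uv,K,k1)
    return o,np.c_[x,np.ones(len(x))]@R.T
def onplane(n,uv,z,s=None):
    o,d=ray(n,uv,s); return o+d*((z-o[2])/d[:,2])[:,None]
def cloud(n,d,s=None):
    v,u=np.mgrid[:384,:512]; o,r=ray(n,np.c_[u.ravel(),v.ravel()],s)
    return (o+r*d.reshape(-1,1)).reshape(384,512,3)
def proj(n,X,s=None):
    K,k1,R,o=campose(n,s); c=(np.atleast_2d(X)-o)@R; x=c[:,:2]/c[:,2:]
    x=x*(1+k1*(x**2).sum(1,keepdims=True)); return np.c_[x[:,0]*K[0,0]+K[0,2],x[:,1]*K[1,1]+K[1,2]]
def save(f,p,box=None,k=1):
    if box: p=p[box[1]:box[3],box[0]:box[2]]
    cv2.imwrite('pics/'+f,cv2.resize(p[:,:,::-1],None,fx=k,fy=k,interpolation=cv2.INTER_CUBIC))
E
python3 - <<'E'
from h import *
for n in('side','top'):
    s,p,d=grab(n); save(n+'1.png',p,k=1.5); K,k1,R,o=campose(n); print(n,o.round(3),R[:,2].round(2),K[0,0],k1,(d>0).mean())
print(s)
E
```

```text
pics
side [ 0.401 -0.895  1.065] [ 0.13  0.68 -0.72] 472.07706926866314 0.0431778386240124 0.9960174560546875
top [ 0.495 -0.002  1.492] [ 0.06 -0.01 -1.  ] 421.6581656347665 -0.04877380269073168 0.9961395263671875
{'time_s': 0.05, 'joints': array([-5.49118694e+01,  2.20886209e+01,  3.81327064e-01, -2.82131992e-02,
       -6.84109234e+01, -1.48179416e+01]), 'joint_velocities': array([ 0.020181  , -0.02514021,  0.10503973,  0.03102075, -0.02623567,
       -0.03985693]), 'effort': array([-1.06765167e-04, -3.92045939e+01,  1.88164794e+01,  4.23960686e+00,
        1.38083621e-02, -4.91398555e-05]), 'tcp_pos': array([ 0.21635622, -0.58572768,  0.22149473]), 'ee_rot': array([[-9.38132202e-01, -3.46276355e-01, -8.11361939e-04],
       [-3.46277295e-01,  9.38130176e-01,  1.95148081e-03],
       [ 8.54114571e-05,  2.11170321e-03, -9.99997767e-01]]), 'wrist_force': array([ 0.73080152, -0.45850624,  0.98595014]), 'moment': array([-0.03309726, -0.03412627, -0.04886445]), 'gripper_force': 0.0, 'gripper_width': 0.9953819225146388}
```

View pics/side1.png

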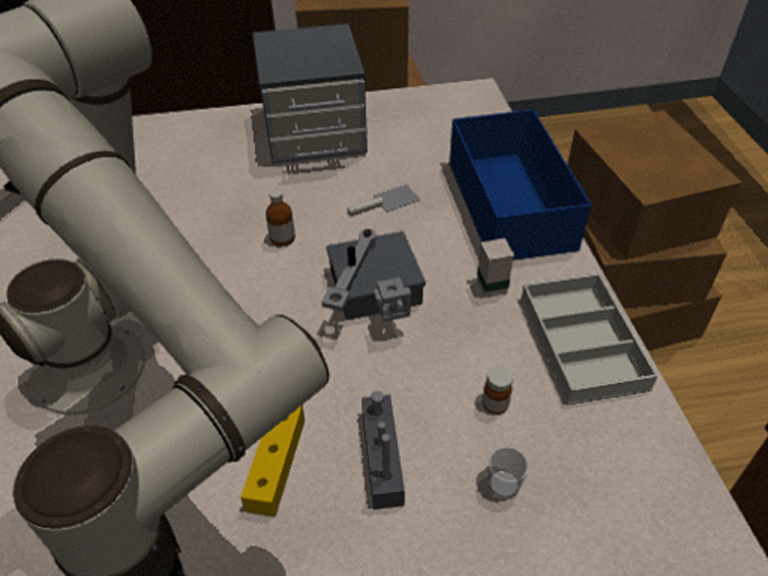

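View pics/top1.png

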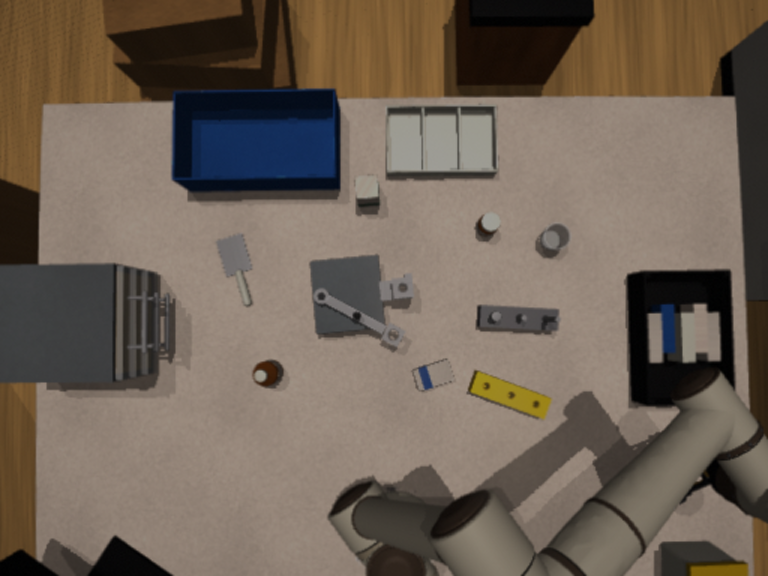

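Top view, in viewed pixels: the box is at (348,295), with the bar from its pivot at (321,297) to its eye at (393,336), the knob at (357,316) and the bushing at (403,288). The grey block at (518,319) holds three pins; the yellow block at (510,395) is the decoy. The pin candidates are (495,317), headed; (523,319), short; and (550,322), which looks tallest. I'll measure these and crop to confirm.

Run:
```python
from h import *
s,p,d=load('top'); C=cloud('top',d); 
z=C[...,2]
def show(name,m):
    n,l,st,c=cv2.connectedComponentsWithStats(m.astype(np.uint8))
    for i in range(1,n):
        if st[i,4]>=4: 
            P=C[l==i]; print(name,c[i].round(1),st[i,4],np.median(P,0).round(4),P[:,2].max().round(3))
roi=np.zeros(z.shape,bool); roi[160:240,195:290]=1
show('plate',roi&(z>.112)&(z<.135)); show('knob',roi&(z>.134)&(z<.16)); show('bar',roi&(z>.082)&(z<.112))
m=roi&(z>.055)&(z<.08); show('lid',m)
r2=np.zeros(z.shape,bool); r2[195:235,310:380]=1
show('pins',r2&(z>.065)); show('block',r2&(z>.035)&(z<.062)); 
m=r2&(z>.03); print(cv2.minAreaRect(C[m][:,:2].astype(np.float32)))
print('white/dist', np.array2string(z[205:225:2,315:378:3],precision=2))
s2,q,_=load('side'); 
a=p[195:235,310:380]; a=cv2.resize(a,(700,400),interpolation=cv2.INTER_CUBIC)[:,:]
b=q[255:340,230:280]; b=cv2.resize(b,(100*2,340),interpolation=cv2.INTER_CUBIC); b=cv2.copyMakeBorder(b,0,60,0,0,cv2.BORDER_CONSTANT)
a=cv2.resize(a,(560,320)); a=cv2.copyMakeBorder(a,0,80,0,0,cv2.BORDER_CONSTANT)
save('crop.png',np.hstack([a,b]))
```

```text
plate [268.4 190.7] 182 [ 0.5712 -0.0253  0.1256] 0.133
knob [237.  209.8] 19 [0.5103 0.0779 0.1416] 0.145
bar [238.8 210.3] 469 [0.5075 0.0706 0.1003] 0.111
lid [235.6 188.3] 1546 [0.5855 0.0813 0.0718] 0.08
lid [222.1 213.3] 453 [0.498  0.1363 0.0715] 0.079
lid [273. 198.] 5 [ 0.5498 -0.0396  0.0732] 0.078
pins [330.2 210.4] 35 [ 0.5067 -0.2279  0.0942] 0.101
pins [348.  211.3] 18 [ 0.5026 -0.2868  0.0995] 0.105
pins [368.4 212.5] 39 [ 0.4981 -0.346   0.1361] 0.169
block [345.2 211.4] 685 [ 0.5024 -0.2856  0.0511] 0.061
((0.5079766511917114, -0.19231189787387848), (0.37757596373558044, 0.050682052969932556), 86.32976531982422)
white/dist [[ 3.38e-03  1.19e-03  5.11e-02  5.04e-02  4.78e-02  4.83e-02  5.04e-02
   5.14e-02  5.20e-02  5.13e-02  5.53e-02  4.97e-02  5.56e-02  4.86e-02
   5.57e-02  4.97e-02  8.23e-03  8.25e-03  4.19e-03  2.80e-03  1.44e-03]
 [ 4.17e-03  9.46e-03  5.50e-02  4.79e-02  4.90e-02  5.09e-02  5.32e-02
   5.22e-02  4.97e-02  5.19e-02  5.12e-02  1.49e+00  5.26e-02  4.86e-02
   4.70e-02  5.39e-02  5.21e-02  5.11e-02  5.91e-02  5.15e-02  1.53e-04]
 [-2.89e-05  1.71e
[... 1018 characters left out ...]
.99e-02  4.86e-02  5.17e-02  5.01e-02 -1.17e-03]
 [ 5.67e-03  1.52e-03  6.21e-03 -3.98e-04  4.40e-03 -1.73e-03 -5.59e-03
  -7.92e-03 -6.52e-04  2.23e-04  1.37e-03  6.90e-04  5.03e-02  4.81e-02
   5.44e-02  5.68e-02  4.96e-02  5.17e-02  4.95e-02  4.81e-02 -1.47e-03]
 [ 1.76e-03  4.00e-03  3.91e-03  1.82e-03  1.13e-04 -2.49e-03 -1.61e-03
   2.85e-03  3.38e-03 -1.19e-03  3.86e-03  4.33e-03  2.04e-03  1.27e-03
   8.58e-03  5.46e-03  2.24e-03 -1.80e-03 -4.03e-03  1.16e-03  5.99e-03]
 [-6.20e-05 -4.69e-04  3.63e-03 -7.01e-03  5.73e-03  4.84e-03  2.52e-04
   7.44e-03 -1.06e-05 -7.69e-05  3.01e-03  7.32e-03  2.75e-04  9.58e-03
   4.62e-04  2.48e-03  8.34e-04  4.33e-03 -3.04e-04  7.67e-03  2.38e-03]]
```

View pics/crop.png

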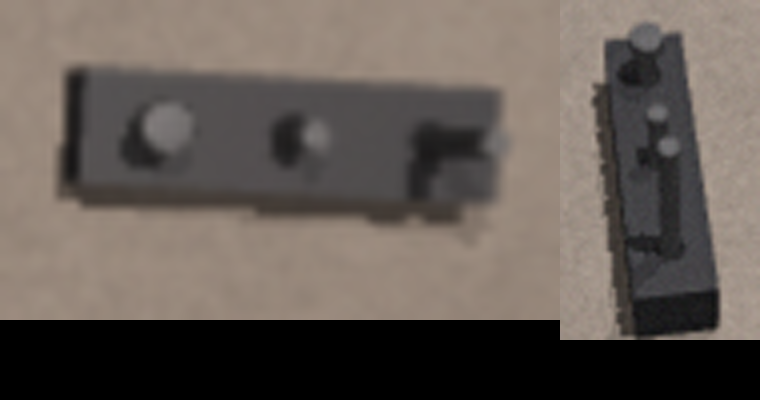

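The crop shows the headed pin at left, the short pin in the middle (top at 0.10 m), and the long pin at right (top at about 0.16 m), which also throws the longest shadow. The target is the pin in the -y hole. Next is the box pose.

Run:
```python
from h import *
s,p,d=load('top'); C=cloud('top',d); z=C[...,2]
roi=np.zeros(z.shape,bool); roi[160:240,200:290]=1
m=(roi&(z>.06)&(z<.112)).astype(np.uint8)
# lid silhouette incl. bar, x>.49 side edges: use plane-cast contour
M=(roi&(z>.055)).astype(np.uint8)
lid=(roi&(z>.06)&(z<.082)).astype(np.uint8); lid=cv2.morphologyEx(lid,cv2.MORPH_OPEN,np.ones((3,3)))
pts=np.argwhere(lid)[:,::-1]; W=onplane('top',pts,.07)[:,:2].astype(np.float32)
r=cv2.minAreaRect(W); print('lid',r)
def show(f,lo,hi,h):
    q=np.argwhere(roi&(z>lo)&(z<hi))[:,::-1]; W=onplane('top',q,h)[:,:2].astype(np.float32)
    print(f,cv2.minAreaRect(W),W.mean(0)); return W
W=show('plate',.115,.133,.124); W2=show('knob',.134,.15,.141)
B=show('bar',.088,.108,.099); B=B[(B[:,0]>.3)]
v=cv2.fitLine(B,cv2.DIST_HUBER,0,.01,.01).ravel(); print(v, np.degrees(np.arctan2(v[1],v[0])))
t=(B-v[2:])@v[:2]; print(v[2:]+v[:2]*t.min(), v[2:]+v[:2]*t.max(), np.ptp(t))
g=cv2.cvtColor(p,cv2.COLOR_RGB2GRAY)
save('box.png',p,(200,160,285,240),7)
```

```text
lid ((0.5605804920196533, 0.0893796980381012), (0.16585268080234528, 0.18109945952892303), 4.740122318267822)
plate ((0.5542218685150146, 0.01773712784051895), (0.05135104060173035, 0.14487507939338684), 21.353979110717773) [ 0.5712506  -0.02248582]
knob ((0.5102583169937134, 0.07802331447601318), (0.012804948724806309, 0.012800769880414009), 89.45942687988281) [0.51092577 0.07801632]
bar ((0.5093457698822021, 0.06347430497407913), (0.15053851902484894, 0.20380660891532898), 8.442925453186035) [0.5089023  0.07269477]
[0.4821261  0.87610185 0.5089024  0.07269481] 61.175644
[ 0.4586667  -0.01859158] [0.56335276 0.1716401 ] 0.21713421
```

View pics/box.png

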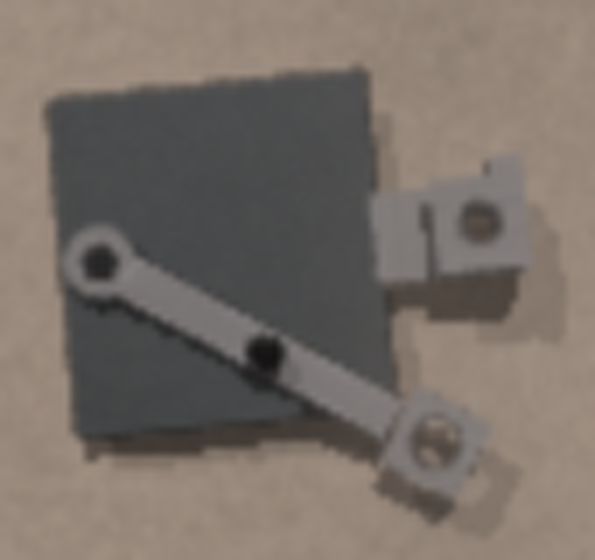

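The crop shows the pivot at (100,262), the knob at (266,354), the eye at (437,440), the upper bushing hole at (481,221), and lid corners at (48,100), (365,70) and (75,435).

```bash
cat >> h.py <<'E'
def rel(dst,s=None):
    "world shift -> tool cm"
    s=s or sense(); return (np.array(s['ee_rot']).T@(np.array(dst)-s['tcp_pos'])*100).round(2)
E
python3 - <<'E'
from h import *
f=lambda u,v,h:onplane('top',(u/7+200-.4,v/7+160-.4),h)[0]
piv=f(100,262,.10); kn=f(266,354,.141); eye=f(437,440,.099); up=f(481,221,.124)
print(piv,kn,eye,up)
for n,c in(('a',(48,100)),('b',(365,70)),('c',(75,435))): print(n,f(*c,.07))
v=(piv-up)[:2]; print('len',np.linalg.norm(v),'yaw',np.degrees(np.arctan2(v[1],v[0]))-90)
w=(piv-eye)[:2]; print('bar',np.linalg.norm(w),np.degrees(np.arctan2(w[1],w[0]))-90, np.linalg.norm((piv-kn)[:2]))
s=sense(); print(s['tcp_pos'])
E
```

```text
[0.55447152 0.15645293 0.1       ] [0.50968009 0.07610717 0.141     ] [ 0.46868558 -0.0015634   0.099     ] [ 0.57029823 -0.02325887  0.124     ]
a [0.63450139 0.18461819 0.07      ]
b [0.6471652  0.03108555 0.07      ]
c [0.47268425 0.17241523 0.07      ]
len 0.18040735323852805 yaw 5.032891228745157
bar 0.17980096081021849 -28.49722020147204 0.09198757325373366
[ 0.21634978 -0.58578974  0.22158973]
```

drive_tool:
  rows:
    - {"az": 0.09,"claw": 0}
    - {"az": 0.09,"claw": 0}
    - {"az": 0.086,"claw": 0}
    - {"tx": -1.7,"ty": 3.6,"claw": 0}
    - {"tx": -1.7,"ty": 3.6,"claw": 0}
    - {"tx": -1.7,"ty": 3.6,"claw": 0}
    - {"tx": -1.7,"ty": 3.6,"claw": 0}
    - {"tx": -1.7,"ty": 3.6,"claw": 0}
    - {"tx": -1.7,"ty": 3.6,"claw": 0}
    - {"tx": -1.7,"ty": 3.6,"claw": 0}

```text
invalid input at $.rows[0]: expected keys tx, ty, tz, ax, ay, az, claw
```

drive_tool:
  rows:
    - {"tx": -1.7,"ty": 3.6,"claw": 0}
    - {"tx": -1.7,"ty": 3.6,"claw": 0}
    - {"tx": -1.7,"ty": 3.6,"claw": 0}
    - {"tx": -1.7,"ty": 3.6,"claw": 0}
    - {"tx": -1.7,"ty": 3.6,"claw": 0}
    - {"tx": -1.7,"ty": 3.6,"claw": 0}
    - {"tx": -1.7,"ty": 3.6,"claw": 0}
    - {"tx": -1.7,"ty": 3.6,"claw": 0}
    - {"tx": -1.7,"ty": 3.6,"claw": 0}
    - {"claw": 0}

```text
invalid input at $.rows[0]: expected keys tx, ty, tz, ax, ay, az, claw
```

Run:
```python
from h import *
s,p,d=grab('wrist'); save('w1.png',p,k=1.5); print(s['tcp_pos'],s['ee_rot'].round(3).tolist(),s['wrist_force'].round(2),s['gripper_width'])
print('to pre',rel((.466,.072,.113),s)); print(proj('wrist',[(.570,-.023,.124),(.51,.076,.141)],s))
```

```text
[ 0.21634978 -0.58578974  0.22158973] [[-0.938, -0.346, -0.001], [-0.346, 0.938, 0.002], [0.0, 0.002, -1.0]] [0.52 0.44 0.03] 0.9971005366688616
to pre [-46.2   53.04  10.96]
[[521.69205334 522.18730871]
 [614.14487085 528.91954214]]
```

View pics/w1.png

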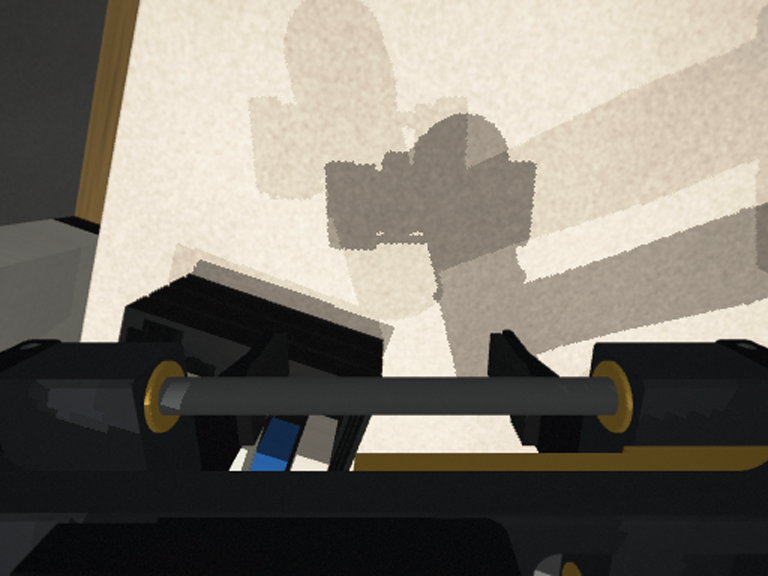

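The move was refused because every row needs all seven keys, so this picture only shows the start pose with the fingers at rows 400–450. Sending it again.

drive_tool:
  rows:
    - {"tx": 0,"ty": 0,"tz": 0,"ax": 0,"ay": 0,"az": 0.09,"claw": 0}
    - {"tx": 0,"ty": 0,"tz": 0,"ax": 0,"ay": 0,"az": 0.09,"claw": 0}
    - {"tx": 0,"ty": 0,"tz": 0,"ax": 0,"ay": 0,"az": 0.086,"claw": 0}
    - {"tx": -1.7,"ty": 3.6,"tz": 0,"ax": 0,"ay": 0,"az": 0,"claw": 0}
    - {"tx": -1.7,"ty": 3.6,"tz": 0,"ax": 0,"ay": 0,"az": 0,"claw": 0}
    - {"tx": -1.7,"ty": 3.6,"tz": 0,"ax": 0,"ay": 0,"az": 0,"claw": 0}
    - {"tx": -1.7,"ty": 3.6,"tz": 0,"ax": 0,"ay": 0,"az": 0,"claw": 0}
    - {"tx": -1.7,"ty": 3.6,"tz": 0,"ax": 0,"ay": 0,"az": 0,"claw": 0}
    - {"tx": -1.7,"ty": 3.6,"tz": 0,"ax": 0,"ay": 0,"az": 0,"claw": 0}
    - {"tx": -1.7,"ty": 3.6,"tz": 0,"ax": 0,"ay": 0,"az": 0,"claw": 0}

```text
time_s: 0.98
tcp_pos: [0.313, -0.323, 0.2224]
ee_rot: [[-0.996, -0.087, 0.0], [-0.087, 0.996, 0.0], [-0.0, 0.0, -1.0]]
wrist_force: [1.8, 0.6, 0.1]
gripper_width: 0.327
gripper_force: 0.0
```

drive_tool:
  rows:
    - {"tx": -1.7,"ty": 3.6,"tz": 0,"ax": 0,"ay": 0,"az": 0,"claw": 0}
    - {"tx": -1.7,"ty": 3.6,"tz": 0,"ax": 0,"ay": 0,"az": 0,"claw": 0}
    - {"tx": -1.7,"ty": 3.6,"tz": 0,"ax": 0,"ay": 0,"az": 0,"claw": 0}
    - {"tx": -1.7,"ty": 3.6,"tz": 0,"ax": 0,"ay": 0,"az": 0,"claw": 0}
    - {"tx": -1.7,"ty": 3.6,"tz": 0,"ax": 0,"ay": 0,"az": 0,"claw": 0}
    - {"tx": -1.7,"ty": 3.6,"tz": 0,"ax": 0,"ay": 0,"az": 0,"claw": 0}
    - {"tx": -1.7,"ty": 3.6,"tz": 0,"ax": 0,"ay": 0,"az": 0,"claw": 0}
    - {"tx": -1.7,"ty": 3.6,"tz": 0,"ax": 0,"ay": 0,"az": 0,"claw": 0}
    - {"tx": -1.7,"ty": 3.6,"tz": 0,"ax": 0,"ay": 0,"az": 0,"claw": 0}
    - {"tx": 0,"ty": 0,"tz": 0,"ax": 0,"ay": 0,"az": 0,"claw": 0}

```text
time_s: 1.82
tcp_pos: [0.4394, 0.0163, 0.2226]
ee_rot: [[-0.996, -0.094, 0.002], [-0.094, 0.996, 0.001], [-0.002, 0.001, -1.0]]
wrist_force: [-0.3, -0.6, 0.2]
gripper_width: 0.007
gripper_force: 0.0
```

Run:
```python
from h import *
s,p,d=grab('wrist'); save('w2.png',p,k=1.5); print(s['time_s'],s['tcp_pos'],s['ee_rot'].round(3).tolist(),s['wrist_force'].round(2),s['gripper_width'])
print('to pre',rel((.466,.072,.113),s)); print(proj('wrist',[(.570,-.023,.124),(.51,.076,.141)],s)*1.5)
```

```text
1.8167 [0.43936355 0.0162824  0.22264392] [[-0.996, -0.094, 0.002], [-0.094, 0.996, 0.001], [-0.002, 0.001, -1.0]] [-0.29 -0.56  0.2 ] 0.006749765189191506
to pre [-3.15  5.29 10.98]
[[318.52598993 450.83199519]
 [464.44736209 404.02152371]]
```

View pics/w2.png

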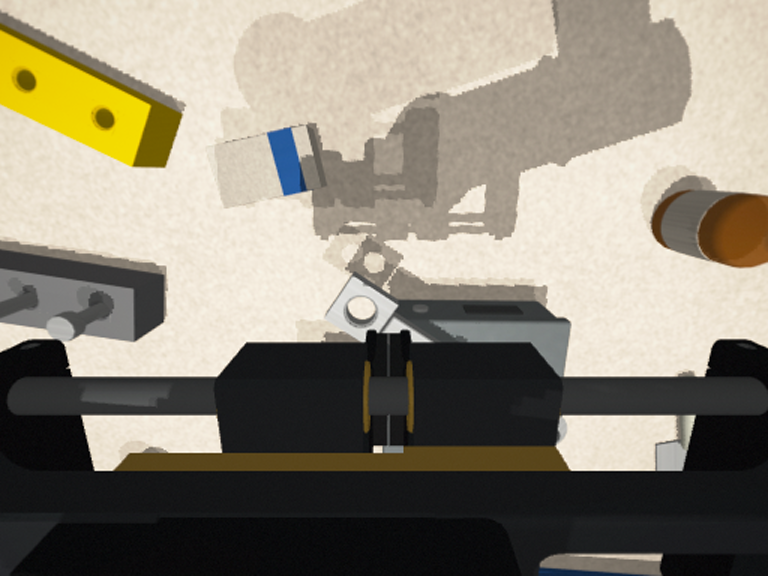

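The camera looks toward -x. The eye is at (362,308), and its own fingers hide the knob and bushing. The layout matches the estimate, so I'll move down behind the knob and push.

drive_tool:
  rows:
    - {"tx": -1.6,"ty": 2.6,"tz": 0,"ax": 0,"ay": 0,"az": 0,"claw": 0}
    - {"tx": -1.55,"ty": 2.7,"tz": 0,"ax": 0,"ay": 0,"az": 0,"claw": 0}
    - {"tx": 0,"ty": 0,"tz": 3.5,"ax": 0,"ay": 0,"az": 0,"claw": 0}
    - {"tx": 0,"ty": 0,"tz": 3.5,"ax": 0,"ay": 0,"az": 0,"claw": 0}
    - {"tx": 0,"ty": 0,"tz": 2.5,"ax": 0,"ay": 0,"az": 0,"claw": 0}
    - {"tx": 0,"ty": 0,"tz": 1.4,"ax": 0,"ay": 0,"az": 0,"claw": 0}
    - {"tx": 0,"ty": 0,"tz": 0,"ax": 0,"ay": 0,"az": 0,"claw": 0}
    - {"tx": 0,"ty": 0,"tz": 0,"ax": 0,"ay": 0,"az": 0,"claw": 0}

```text
time_s: 2.53
tcp_pos: [0.4633, 0.0659, 0.1133]
ee_rot: [[-0.996, -0.087, -0.002], [-0.087, 0.996, -0.001], [0.002, -0.001, -1.0]]
wrist_force: [0.5, 0.5, 0.7]
gripper_width: 0.006
gripper_force: 0.0
```

drive_tool:
  rows:
    - {"tx": -1.0,"ty": -0.1,"tz": 0,"ax": 0,"ay": 0,"az": 0,"claw": 0}
    - {"tx": -0.8,"ty": -0.1,"tz": 0,"ax": 0,"ay": 0,"az": 0,"claw": 0}
    - {"tx": -0.6,"ty": -0.1,"tz": 0,"ax": 0,"ay": 0,"az": 0,"claw": 0}
    - {"tx": -0.6,"ty": -0.2,"tz": 0,"ax": 0,"ay": 0,"az": 0,"claw": 0}
    - {"tx": -0.6,"ty": -0.1,"tz": 0,"ax": 0,"ay": 0,"az": 0,"claw": 0}
    - {"tx": -0.6,"ty": -0.2,"tz": 0,"ax": 0,"ay": 0,"az": 0,"claw": 0}
    - {"tx": -0.6,"ty": -0.2,"tz": 0,"ax": 0,"ay": 0,"az": 0,"claw": 0}
    - {"tx": -0.6,"ty": -0.1,"tz": 0,"ax": 0,"ay": 0,"az": 0,"claw": 0}
    - {"tx": -0.6,"ty": -0.1,"tz": 0,"ax": 0,"ay": 0,"az": 0,"claw": 0}
    - {"tx": 0,"ty": 0,"tz": 0,"ax": 0,"ay": 0,"az": 0,"claw": 0}

```text
time_s: 3.37
tcp_pos: [0.5267, 0.0607, 0.1137]
ee_rot: [[-0.996, -0.088, 0.003], [-0.088, 0.996, 0.001], [-0.003, 0.001, -1.0]]
wrist_force: [0.1, 0.1, 1.6]
gripper_width: 0.008
gripper_force: 0.0
```

drive_tool:
  rows:
    - {"tx": -0.4,"ty": 0,"tz": 0,"ax": 0,"ay": 0,"az": 0,"claw": 0}
    - {"tx": -0.4,"ty": 0,"tz": 0,"ax": 0,"ay": 0,"az": 0,"claw": 0}
    - {"tx": -0.4,"ty": 0,"tz": 0,"ax": 0,"ay": 0,"az": 0,"claw": 0}
    - {"tx": -0.3,"ty": 0,"tz": 0,"ax": 0,"ay": 0,"az": 0,"claw": 0}
    - {"tx": -0.2,"ty": 0,"tz": 0,"ax": 0,"ay": 0,"az": 0,"claw": 0}
    - {"tx": 0,"ty": 0,"tz": 0,"ax": 0,"ay": 0,"az": 0,"claw": 0}

```text
time_s: 3.87
tcp_pos: [0.5419, 0.0619, 0.1136]
ee_rot: [[-0.996, -0.088, 0.0], [-0.088, 0.996, 0.0], [-0.0, 0.0, -1.0]]
wrist_force: [-1.2, 1.0, 0.4]
gripper_width: 0.004
gripper_force: 0.3
```

Run:
```python
from h import *
s=sense(); print(s['tcp_pos'],s['wrist_force'])
s,p,d=grab('side'); save('s2.png',p,(200,140,300,230),7)
```

```text
[0.54190838 0.06194405 0.11356741] [-1.18023576  0.98141648  0.40720306]
```

View pics/s2.png

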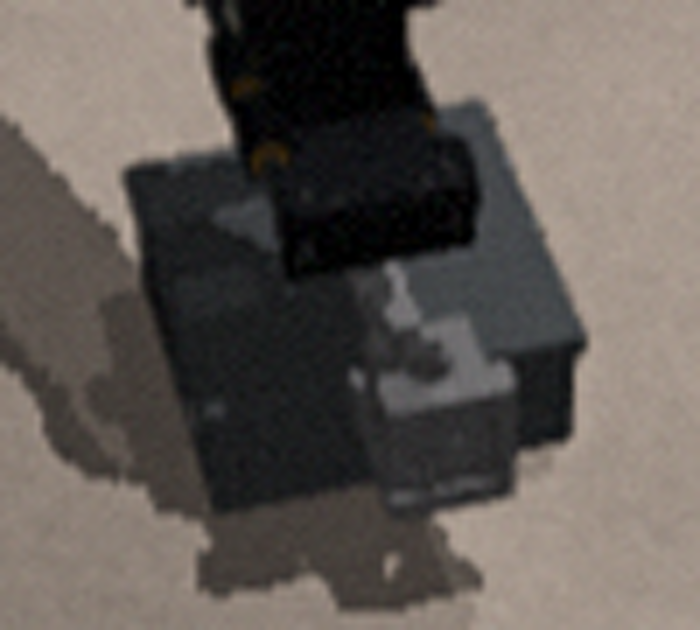

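The eye at (380,380) is almost inside the bracket. I'll push on to the stop, watching the force.

drive_tool:
  rows:
    - {"tx": -0.2,"ty": 0,"tz": 0,"ax": 0,"ay": 0,"az": 0,"claw": 0}
    - {"tx": -0.2,"ty": 0,"tz": 0,"ax": 0,"ay": 0,"az": 0,"claw": 0}
    - {"tx": 0,"ty": 0,"tz": 0,"ax": 0,"ay": 0,"az": 0,"claw": 0}
    - {"tx": 0,"ty": 0,"tz": 0,"ax": 0,"ay": 0,"az": 0,"claw": 0}

```text
time_s: 4.25
tcp_pos: [0.5423, 0.0618, 0.1135]
ee_rot: [[-0.996, -0.087, -0.007], [-0.087, 0.996, -0.001], [0.007, -0.0, -1.0]]
wrist_force: [-9.8, 1.8, 6.5]
gripper_width: 0.005
gripper_force: 4.6
```

drive_tool:
  rows:
    - {"tx": -0.2,"ty": 0,"tz": 0,"ax": 0,"ay": 0,"az": 0,"claw": 0}
    - {"tx": 0,"ty": 0,"tz": 0,"ax": 0,"ay": 0,"az": 0,"claw": 0}
    - {"tx": 0,"ty": 0,"tz": 0,"ax": 0,"ay": 0,"az": 0,"claw": 0}

```text
time_s: 4.5
tcp_pos: [0.5424, 0.0618, 0.1134]
ee_rot: [[-0.996, -0.087, -0.011], [-0.087, 0.996, -0.002], [0.011, -0.001, -1.0]]
wrist_force: [-13.1, 2.4, 10.0]
gripper_width: 0.007
gripper_force: 7.0
```

The push stalls at 13 N against the stop, so the bar is shut. I'll back off, rise, and look at the bushings from near.

drive_tool:
  rows:
    - {"tx": 0.8,"ty": 0,"tz": 0,"ax": 0,"ay": 0,"az": 0,"claw": 0}
    - {"tx": 1.5,"ty": 0,"tz": 0,"ax": 0,"ay": 0,"az": 0,"claw": 0}
    - {"tx": 0,"ty": 0,"tz": -3,"ax": 0,"ay": 0,"az": 0,"claw": 0}
    - {"tx": 0,"ty": 0,"tz": -4,"ax": 0,"ay": 0,"az": 0,"claw": 0}
    - {"tx": 0,"ty": 0,"tz": -4,"ax": 0,"ay": 0,"az": 0,"claw": 4.5}
    - {"tx": -3,"ty": -2.8,"tz": 0,"ax": 0,"ay": 0,"az": 0,"claw": 4.5}
    - {"tx": -3,"ty": -2.8,"tz": 0,"ax": 0,"ay": 0,"az": 0,"claw": 4.5}
    - {"tx": -3.2,"ty": -2.8,"tz": 0,"ax": 0,"ay": 0,"az": 0,"claw": 4.5}
    - {"tx": 0,"ty": 0,"tz": 0,"ax": 0,"ay": 0,"az": 0,"claw": 4.5}
    - {"tx": 0,"ty": 0,"tz": 0,"ax": 0,"ay": 0,"az": 0,"claw": 4.5}

```text
time_s: 5.33
tcp_pos: [0.6242, -0.0162, 0.2222]
ee_rot: [[-0.996, -0.085, -0.0], [-0.085, 0.996, -0.0], [0.0, -0.0, -1.0]]
wrist_force: [-0.4, 1.1, -0.4]
gripper_width: 0.374
gripper_force: 0.0
```

Run:
```python
from h import *
s,p,d=grab('wrist'); save('w3.png',p,k=1.5); print(s['time_s'],s['tcp_pos'],s['ee_rot'].round(3).tolist(),s['wrist_force'].round(2),s['gripper_width'])
print('to pin view',rel((.55,-.346,.225),s)); print(proj('wrist',[(.570,-.023,.124),(.5624,.0668,.141)],s)*1.5)
```

```text
5.3333 [ 0.62418495 -0.0162207   0.22222552] [[-0.996, -0.085, -0.0], [-0.085, 0.996, -0.0], [0.0, -0.0, -1.0]] [-0.43  1.05 -0.4 ] 0.3743796523171513
to pin view [ 10.19 -32.23  -0.27]
[[383.18899866 206.97202779]
 [535.71193255 209.37258692]]
```

View pics/w3.png

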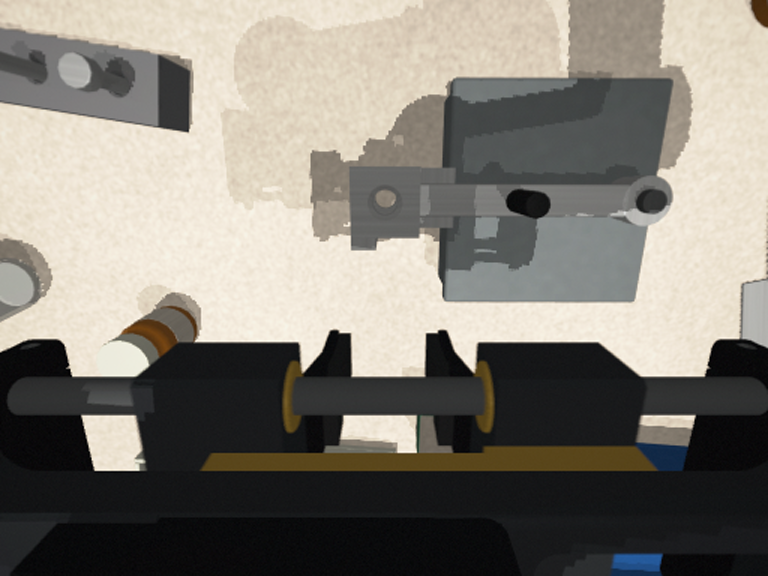

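The bar is shut: its line runs straight from the pivot (650,200) through the knob (530,204) under the bushing plate. The upper hole is at about (385,199), the plate spans x 350–420 and y 167–237, and I had predicted (383,207). I'll fit the hole numerically.

Run:
```python
from h import *
s,p,d=load('wrist'); K,k1,R,o=campose('wrist',s); print('cam',o)
g=cv2.cvtColor(p,cv2.COLOR_RGB2GRAY); print(g[118:148,244:270:1])
C=cloud('wrist',d,s); m=(C[...,2]>.115)&(C[...,2]<.133); m[200:]=0; m[:,:220]=0; m[:,290:]=0
m=cv2.morphologyEx(m.astype(np.uint8),cv2.MORPH_CLOSE,np.ones((9,9)))
q=np.argwhere(m)[:,::-1]; W=onplane('wrist',q,.124,s)[:,:2].astype(np.float32)
print(cv2.minAreaRect(W),len(W), np.median(C[m>0],0))
print('rows',m.sum(1)[100:170]);
print('hole px',onplane('wrist',(385/1.5-.3,199/1.5-.3),.124,s))
```

```text
cam [ 0.54896373 -0.02193361  0.38496521]
[[104 103 103 103 103 103 103 103 103 102 102 103 103 103 103 103 103 102
  103 103 102 103 103 103 102 103]
 [102 102 103 103 102 103 103 102 104 102 103 102 103 103 103 102 103 103
  102 103 102 104 103 103 103 103]
 [101 101 101 101 102 102 101 101 103 102 102 101 102 101 102 102 102 102
  102 102 102 103 101 102 102 102]
 [102 101 102 101 102 102 102 102 103 102 103 102 102 102 102 102 103 102
  102 103 103 102 101 103 102 102]
 [102 103 102 102 102 102 102 103 102 102 103 103 102 103 102 103 103 104
  104 103 103 102 103 103 103 103]
 [100 101 100 101 101 101 101 101 100  98  95  93  92  93  94  97 101 101
  101 101 101 101 100 101 101 101]
 [102 101 102 101 101 100 101  95  92  87  86  87  85  86  86  86  89  94
   99 102 101 101 100 100 100 100]
 [102 102 103 103 103 100  94  88  87  86  85  85  86  84  86  87  87  87
   89  97 101 102 101 101 101 101]
 [103 103 104 103  97  90  89  88  88  87  95 101 104 103  95  89  86  86
   88  90  96 103 102 103 103 103]
 [102 101 101  98  90  90  90  90 104 116 135 134 128 124 122 119 108  91
   
[... 1933 characters left out ...]
3  93  92  93  93  92  93
   94  96  96  96  97  96  97  96]
 [ 96  98  97  96  98  98  97  97  95  95  94  94  93  92  94  94  95  98
   98  98  97  98  98  98  97  97]
 [ 99  99  98  99  98  99  99  98  99  98  97  98  98  98  99  98  98  98
   98  98  99  98  99  98  99  98]]
((0.5711235404014587, -0.022298090159893036), (0.051191143691539764, 0.044165339320898056), 4.851621627807617) 2197 [ 0.56845643 -0.02449673  0.12441738]
rows [ 0  0  0  0  0  0  0  0  0  0  0 48 48 48 47 47 47 47 47 47 47 47 47 47
 47 47 47 47 37 34 33 33 33 33 33 33 33 33 33 34 35 36 47 47 47 47 47 47
 47 47 46 46 46 46 46 46 45 45 45 17 17 17 17 17 17 17 16  0  0  0]
hole px [[ 0.56475761 -0.02257398  0.124     ]]
```

drive_tool:
  rows:
    - {"tx": 1.1,"ty": -3.6,"tz": 0,"ax": 0,"ay": 0,"az": 0,"claw": 4.5}
    - {"tx": 1.1,"ty": -3.6,"tz": 0,"ax": 0,"ay": 0,"az": 0,"claw": 4.5}
    - {"tx": 1.1,"ty": -3.6,"tz": 0,"ax": 0,"ay": 0,"az": 0,"claw": 4.5}
    - {"tx": 1.1,"ty": -3.6,"tz": 0,"ax": 0,"ay": 0,"az": 0,"claw": 4.5}
    - {"tx": 1.1,"ty": -3.6,"tz": 0,"ax": 0,"ay": 0,"az": 0,"claw": 4.5}
    - {"tx": 1.1,"ty": -3.6,"tz": 0,"ax": 0,"ay": 0,"az": 0,"claw": 4.5}
    - {"tx": 1.2,"ty": -3.6,"tz": 0,"ax": 0,"ay": 0,"az": 0,"claw": 4.5}
    - {"tx": 1.2,"ty": -3.5,"tz": 0,"ax": 0,"ay": 0,"az": 0,"claw": 4.5}
    - {"tx": 1.2,"ty": -3.5,"tz": 0,"ax": 0,"ay": 0,"az": 0,"claw": 4.5}
    - {"tx": 0,"ty": 0,"tz": 0,"ax": 0,"ay": 0,"az": 0,"claw": 4.5}

```text
time_s: 6.22
tcp_pos: [0.5475, -0.3487, 0.2239]
ee_rot: [[-0.997, -0.083, 0.0], [-0.083, 0.997, -0.002], [-0.0, -0.002, -1.0]]
wrist_force: [1.0, 1.1, 0.3]
gripper_width: 0.517
gripper_force: 0.0
```

Run:
```python
from h import *
s,p,d=load('wrist'); print('hole',onplane('wrist',(256.3,134.5),.124,s))
s,p,d=grab('wrist'); print(s['time_s'],s['tcp_pos'],s['ee_rot'].round(3).tolist(),s['wrist_force'].round(2),s['gripper_width'])
C=cloud('wrist',d,s); z=C[...,2]
m=(z>.145)&(z<.175); m[225:]=0; n,l,st,c=cv2.connectedComponentsWithStats(m.astype(np.uint8))
for i in range(1,n):
    if st[i,4]>30: print('top',c[i],st[i],np.median(C[l==i],0),onplane('wrist',c[i],.16,s))
m=(z>.06)&(z<.2); m[225:]=0; n,l,st,c=cv2.connectedComponentsWithStats(m.astype(np.uint8))
for i in range(1,n):
    if st[i,4]>30: print('pin',c[i],st[i],np.median(C[l==i],0))
print('cam',campose('wrist',s)[3]); save('w4.png',p,k=1.5)
```

```text
hole [[ 0.5667188  -0.02247619  0.124     ]]
6.2167 [ 0.54745165 -0.34871536  0.22394218] [[-0.997, -0.083, 0.0], [-0.083, 0.997, -0.002], [-0.0, -0.002, -1.0]] [0.96 1.09 0.27] 0.5174654349594265
top [263.19886364 143.25      ] [257 136  14  16 176] [ 0.4942767  -0.34865741  0.16029152] [[ 0.49427284 -0.34864601  0.16      ]]
pin [ 44.47196516 101.56995101] [    0     0    90   217 12859] [ 0.47216795 -0.56614637  0.08162608]
pin [262.89565217 141.07826087] [257 131  14  21 230] [ 0.4928939  -0.34893296  0.1600734 ]
pin [315.81868132 144.98901099] [307 138  18  15 182] [ 0.49795534 -0.29142275  0.09966582]
pin [369.58955224 153.3358209 ] [357 144  25  21 402] [ 0.50204651 -0.23184136  0.09407956]
pin [503.19294118 212.32470588] [493 199  19  26 425] [ 0.56315037 -0.04372119  0.07080371]
cam [ 0.47208018 -0.35406158  0.3866256 ]
```

View pics/w4.png

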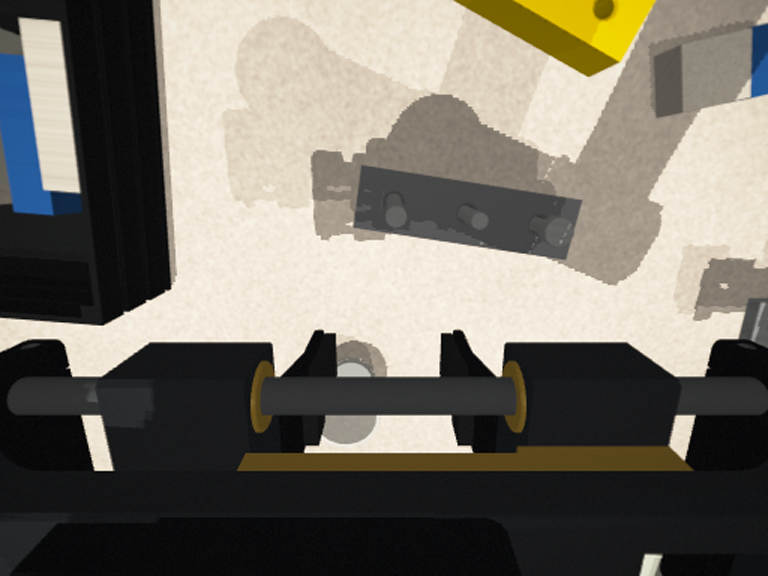

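The long pin stands at (396,215), the short at (472,220) and the headed at (555,235). The depth puts the long pin's top at z = 0.160, which confirms it. Both the pin and the bushing have now been measured with the same wrist camera, so I'll move over the pin.

drive_tool:
  rows:
    - {"tx": 2.6,"ty": 0.25,"tz": 0,"ax": 0,"ay": 0,"az": 0,"claw": 4.5}
    - {"tx": 2.5,"ty": 0.25,"tz": 0,"ax": 0,"ay": 0,"az": 0,"claw": 4.5}
    - {"tx": 0,"ty": 0,"tz": 0,"ax": 0,"ay": 0,"az": 0,"claw": 4.5}
    - {"tx": 0,"ty": 0,"tz": 0,"ax": 0,"ay": 0,"az": 0,"claw": 4.5}
    - {"tx": 0,"ty": 0,"tz": 0,"ax": 0,"ay": 0,"az": 0,"claw": 4.5}

```text
time_s: 6.68
tcp_pos: [0.4991, -0.3429, 0.2245]
ee_rot: [[-0.996, -0.09, 0.002], [-0.09, 0.996, -0.001], [-0.002, -0.001, -1.0]]
wrist_force: [-0.4, 0.2, 0.3]
gripper_width: 0.524
gripper_force: 0.0
```

Run:
```python
from h import *
s=sense(); print(s['tcp_pos'],rel((.496,-.348,.111),s))
# pins across top+side views: top camera refined
_,p,d=load('top'); C=cloud('top',d); m=(C[...,2]>.15)&(C[...,2]<.175); m[:195]=0;m[235:]=0;m[:,:350]=0;m[:,380:]=0
q=np.argwhere(m)[:,::-1]; print(q.mean(0),len(q),onplane('top',q.mean(0),.16))
m=(C[...,2]>.088)&(C[...,2]<.11); m[:195]=0;m[235:]=0;m[:,:320]=0;m[:,356:]=0
n,l,st,c=cv2.connectedComponentsWithStats(m.astype(np.uint8))
for i in range(1,n): print(st[i],c[i],onplane('top',c[i],.1))
```

```text
[ 0.49906836 -0.3429406   0.22445199] [ 0.37 -0.47 11.34]
[371.5        212.28571429] 14 [[ 0.49721128 -0.34892922  0.16      ]]
[327 208   7   6  32] [330.3125  210.53125] [[ 0.50499846 -0.22769081  0.1       ]]
[347 210   4   4  13] [348.61538462 211.38461538] [[ 0.50135651 -0.28838861  0.1       ]]
```

drive_tool:
  rows:
    - {"tx": 0.36,"ty": -0.55,"tz": 0,"ax": 0,"ay": 0,"az": 0,"claw": 4.5}
    - {"tx": 0,"ty": 0,"tz": 2.5,"ax": 0,"ay": 0,"az": 0,"claw": 4.5}
    - {"tx": 0,"ty": 0,"tz": 2.5,"ax": 0,"ay": 0,"az": 0,"claw": 4.5}
    - {"tx": 0,"ty": 0,"tz": 2.5,"ax": 0,"ay": 0,"az": 0,"claw": 4.5}
    - {"tx": 0,"ty": 0,"tz": 2.0,"ax": 0,"ay": 0,"az": 0,"claw": 4.5}
    - {"tx": 0,"ty": 0,"tz": 1.2,"ax": 0,"ay": 0,"az": 0,"claw": 4.5}
    - {"tx": 0,"ty": 0,"tz": 0.6,"ax": 0,"ay": 0,"az": 0,"claw": 4.5}
    - {"tx": 0,"ty": 0,"tz": 0,"ax": 0,"ay": 0,"az": 0,"claw": 4.5}
    - {"tx": 0,"ty": 0,"tz": 0,"ax": 0,"ay": 0,"az": 0,"claw": 4.5}

```text
time_s: 7.43
tcp_pos: [0.4959, -0.3501, 0.1108]
ee_rot: [[-0.996, -0.088, 0.0], [-0.088, 0.996, -0.001], [-0.0, -0.001, -1.0]]
wrist_force: [-0.1, 0.3, 0.9]
gripper_width: 0.517
gripper_force: 0.0
```

drive_tool:
  rows:
    - {"tx": 0,"ty": 0,"tz": 0,"ax": 0,"ay": 0,"az": 0,"claw": 3}
    - {"tx": 0,"ty": 0,"tz": 0,"ax": 0,"ay": 0,"az": 0,"claw": 2.2}
    - {"tx": 0,"ty": 0,"tz": 0,"ax": 0,"ay": 0,"az": 0,"claw": 1.7}
    - {"tx": 0,"ty": 0,"tz": 0,"ax": 0,"ay": 0,"az": 0,"claw": 1.4}
    - {"tx": 0,"ty": 0,"tz": 0,"ax": 0,"ay": 0,"az": 0,"claw": 0.6}
    - {"tx": 0,"ty": 0,"tz": 0,"ax": 0,"ay": 0,"az": 0,"claw": 0}
    - {"tx": 0,"ty": 0,"tz": 0,"ax": 0,"ay": 0,"az": 0,"claw": 0}
    - {"tx": 0,"ty": 0,"tz": 0,"ax": 0,"ay": 0,"az": 0,"claw": 0}

```text
time_s: 8.1
tcp_pos: [0.4952, -0.3498, 0.1108]
ee_rot: [[-0.996, -0.088, 0.0], [-0.088, 0.996, -0.0], [-0.0, -0.0, -1.0]]
wrist_force: [-0.1, 0.7, 1.8]
gripper_width: 0.128
gripper_force: 30.0
```

Gripped at 30 N and 11 mm. Lifting straight up.

drive_tool:
  rows:
    - {"tx": 0,"ty": 0,"tz": -1,"ax": 0,"ay": 0,"az": 0,"claw": 0}
    - {"tx": 0,"ty": 0,"tz": -1.5,"ax": 0,"ay": 0,"az": 0,"claw": 0}
    - {"tx": 0,"ty": 0,"tz": -2,"ax": 0,"ay": 0,"az": 0,"claw": 0}
    - {"tx": 0,"ty": 0,"tz": -2,"ax": 0,"ay": 0,"az": 0,"claw": 0}
    - {"tx": 0,"ty": 0,"tz": -2,"ax": 0,"ay": 0,"az": 0,"claw": 0}
    - {"tx": 0,"ty": 0,"tz": -2,"ax": 0,"ay": 0,"az": 0,"claw": 0}
    - {"tx": 0,"ty": 0,"tz": -2,"ax": 0,"ay": 0,"az": 0,"claw": 0}
    - {"tx": 0,"ty": 0,"tz": -2,"ax": 0,"ay": 0,"az": 0,"claw": 0}
    - {"tx": 0,"ty": 0,"tz": -1.5,"ax": 0,"ay": 0,"az": 0,"claw": 0}
    - {"tx": 0,"ty": 0,"tz": 0,"ax": 0,"ay": 0,"az": 0,"claw": 0}

```text
time_s: 8.93
tcp_pos: [0.4964, -0.3509, 0.2751]
ee_rot: [[-0.996, -0.088, 0.007], [-0.088, 0.996, -0.004], [-0.006, -0.005, -1.0]]
wrist_force: [0.2, -0.2, -0.4]
gripper_width: 0.13
gripper_force: 30.0
```

Run:
```python
from h import *
s,p,d=grab('wrist'); C=cloud('wrist',d,s); R=np.array(s['ee_rot']); T=(C-s['tcp_pos'])@R  # tool coords
print(s['tcp_pos'],s['wrist_force'].round(1),s['gripper_width'])
m=(np.abs(T[...,1])<.02)&(np.abs(T[...,0])<.03)&(T[...,2]>.005)&(T[...,2]<.13)&(d>0)
print(m.sum()); 
for a in np.arange(0.005,.13,.012):
    k=m&(T[...,2]>a)&(T[...,2]<a+.012)
    if k.sum()>3: print(round(a,3),k.sum(),T[k].mean(0).round(4),T[k].min(0).round(4),T[k].max(0).round(4))
print('to',rel((.5685,-.0228,.281),s))
for n in('side','top'): grab(n)
```

```text
[ 0.49644551 -0.35089727  0.27509416] [ 0.2 -0.2 -0.4] 0.12983790979653453
513
0.005 109 [0.0049 0.0006 0.0107] [ 0.0001 -0.0051  0.005 ] [0.0065 0.0066 0.0169]
0.017 91 [0.005  0.0007 0.0228] [ 0.0016 -0.0049  0.0171] [0.0066 0.0063 0.0289]
0.029 77 [0.005  0.0006 0.0349] [ 0.001  -0.0051  0.0291] [0.0068 0.0065 0.041 ]
0.041 65 [0.005  0.0008 0.0472] [ 0.0024 -0.0047  0.0411] [0.0065 0.0061 0.053 ]
0.053 52 [0.005  0.0005 0.059 ] [ 0.0018 -0.005   0.0531] [0.0065 0.0064 0.0649]
0.065 50 [0.0051 0.0009 0.0708] [ 0.0005 -0.0051  0.0651] [0.0064 0.0066 0.077 ]
0.077 40 [0.0051 0.0007 0.0833] [ 0.0023 -0.0046  0.0775] [0.0064 0.006  0.089 ]
0.089 29 [0.0051 0.0006 0.0937] [ 0.0024 -0.0047  0.0891] [0.0065 0.0062 0.0977]
to [-10.07  32.05  -0.68]
```

The wrist view shows the pin centred and parallel to the tool z axis, with its tip 0.10 m below the TCP. I'll carry it over to hover above the bushing.

drive_tool:
  rows:
    - {"tx": -0.6,"ty": 1.8,"tz": 0,"ax": 0,"ay": 0,"az": 0,"claw": 0}
    - {"tx": -1.1,"ty": 3.5,"tz": 0,"ax": 0,"ay": 0,"az": 0,"claw": 0}
    - {"tx": -1.1,"ty": 3.5,"tz": 0,"ax": 0,"ay": 0,"az": 0,"claw": 0}
    - {"tx": -1.1,"ty": 3.5,"tz": 0,"ax": 0,"ay": 0,"az": 0,"claw": 0}
    - {"tx": -1.1,"ty": 3.5,"tz": 0,"ax": 0,"ay": 0,"az": 0,"claw": 0}
    - {"tx": -1.1,"ty": 3.5,"tz": 0,"ax": 0,"ay": 0,"az": 0,"claw": 0}
    - {"tx": -1.1,"ty": 3.5,"tz": 0,"ax": 0,"ay": 0,"az": 0,"claw": 0}
    - {"tx": -1.1,"ty": 3.5,"tz": 0,"ax": 0,"ay": 0,"az": 0,"claw": 0}
    - {"tx": -1.1,"ty": 3.5,"tz": 0,"ax": 0,"ay": 0,"az": 0,"claw": 0}
    - {"tx": -0.7,"ty": 2.2,"tz": 0,"ax": 0,"ay": 0,"az": 0,"claw": 0}

```text
time_s: 9.92
tcp_pos: [0.5673, -0.0193, 0.2687]
ee_rot: [[-0.996, -0.09, -0.003], [-0.09, 0.996, 0.0], [0.003, 0.0, -1.0]]
wrist_force: [0.3, -0.4, -0.7]
gripper_width: 0.13
gripper_force: 30.0
```

drive_tool:
  rows:
    - {"tx": 0,"ty": 0,"tz": 0,"ax": 0,"ay": 0,"az": 0,"claw": 0}
    - {"tx": 0,"ty": 0,"tz": 0,"ax": 0,"ay": 0,"az": 0,"claw": 0}
    - {"tx": 0,"ty": 0,"tz": 0,"ax": 0,"ay": 0,"az": 0,"claw": 0}
    - {"tx": 0,"ty": 0,"tz": 0,"ax": 0,"ay": 0,"az": 0,"claw": 0}
    - {"tx": 0,"ty": 0,"tz": 0,"ax": 0,"ay": 0,"az": 0,"claw": 0}
    - {"tx": 0,"ty": 0,"tz": 0,"ax": 0,"ay": 0,"az": 0,"claw": 0}

```text
time_s: 10.42
tcp_pos: [0.5675, -0.0233, 0.2705]
ee_rot: [[-0.996, -0.086, -0.0], [-0.086, 0.996, -0.0], [0.0, -0.0, -1.0]]
wrist_force: [0.7, 0.3, -1.0]
gripper_width: 0.126
gripper_force: 30.0
```

Run:
```python
from h import *
s,p,d=grab('wrist'); C=cloud('wrist',d,s); R=np.array(s['ee_rot']); T=(C-s['tcp_pos'])@R
print(s['time_s'],s['tcp_pos'],R.round(4).tolist(),s['wrist_force'].round(1),s['gripper_width'])
m=(np.abs(T[...,1])<.02)&(np.abs(T[...,0])<.03)&(T[...,2]>.03)&(T[...,2]<.12)&(d>0)
k=m&(T[...,2]>.06); print('pin',k.sum(),T[k].min(0).round(4),T[k].max(0).round(4),np.median(T[k],0).round(4))
z=C[...,2]; m=(z>.116)&(z<.133)&(np.abs(C[...,0]-.57)<.06)&(np.abs(C[...,1]+.02)<.06)
q=np.argwhere(m)[:,::-1]; print(len(q),q.min(0),q.max(0),np.median(z[m]))
W=onplane('wrist',q,.124,s)[:,:2].astype(np.float32); print(cv2.minAreaRect(W))
g=cv2.cvtColor(p,cv2.COLOR_RGB2GRAY); u0,v0=q.min(0); u1,v1=q.max(0)
print(proj('wrist',[(.5685,-.0228,.124),(s['tcp_pos']+R@[0,0,.101])],s))
save('w5.png',p,(u0-25,v0-35,u1+26,v1+30),6)
print(u0-25,v0-35,u1+26,v1+30)
```

```text
10.4167 [ 0.56746348 -0.02328146  0.27047898] [[-0.9963, -0.086, -0.0002], [-0.086, 0.9963, -0.0], [0.0002, -0.0, -1.0]] [ 0.7  0.3 -1. ] 0.12642132126466704
pin 140 [ 0.0005 -0.005   0.0605] [0.0065 0.0066 0.0981] [0.0056 0.0003 0.077 ]
1238 [240 162] [277 206] 0.12437254729943509
((0.5704206824302673, -0.02242867648601532), (0.05321107804775238, 0.04410164803266525), 4.915209770202637)
[[258.21606183 182.89315658]
 [257.79173218 192.67368177]]
215 127 303 236
```

View pics/w5.png

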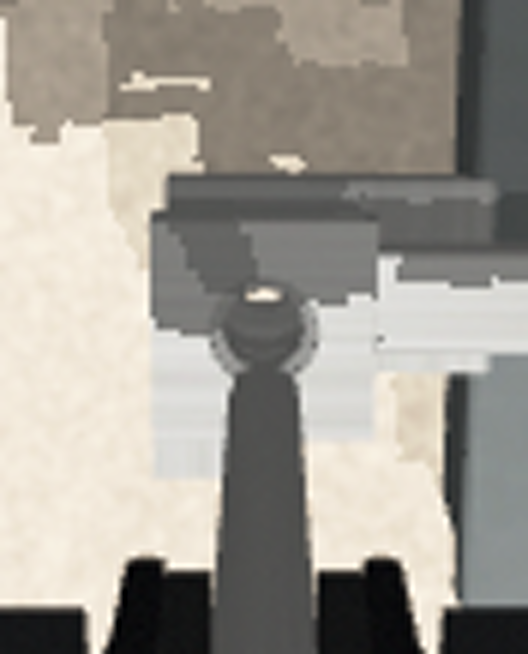

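The pin tip is at crop (264,370), and the hole rim is centred at about (265,325). In the same camera's frame the pin is at (0.5669, -0.0225) and the hole at about (0.5663, -0.0224). That leaves about half a millimetre to correct, then I can lower it.

drive_tool:
  rows:
    - {"tx": 0.06,"ty": 0,"tz": 1.5,"ax": 0,"ay": 0,"az": 0,"claw": 0}
    - {"tx": 0,"ty": 0,"tz": 1.5,"ax": 0,"ay": 0,"az": 0,"claw": 0}
    - {"tx": 0,"ty": 0,"tz": 0.8,"ax": 0,"ay": 0,"az": 0,"claw": 0}
    - {"tx": 0,"ty": 0,"tz": 0.4,"ax": 0,"ay": 0,"az": 0,"claw": 0}
    - {"tx": 0,"ty": 0,"tz": 0.4,"ax": 0,"ay": 0,"az": 0,"claw": 0}
    - {"tx": 0,"ty": 0,"tz": 0.4,"ax": 0,"ay": 0,"az": 0,"claw": 0}
    - {"tx": 0,"ty": 0,"tz": 0.4,"ax": 0,"ay": 0,"az": 0,"claw": 0}
    - {"tx": 0,"ty": 0,"tz": 0.4,"ax": 0,"ay": 0,"az": 0,"claw": 0}
    - {"tx": 0,"ty": 0,"tz": 0.4,"ax": 0,"ay": 0,"az": 0,"claw": 0}
    - {"tx": 0,"ty": 0,"tz": 0,"ax": 0,"ay": 0,"az": 0,"claw": 0}

```text
time_s: 11.3
tcp_pos: [0.5667, -0.0223, 0.2077]
ee_rot: [[-0.996, -0.088, -0.001], [-0.088, 0.996, -0.0], [0.001, 0.0, -1.0]]
wrist_force: [-0.9, -0.7, -1.6]
gripper_width: 0.132
gripper_force: 30.0
```

The tip is through the upper bushing with no force. Continuing down.

drive_tool:
  rows:
    - {"tx": 0,"ty": 0,"tz": 0.4,"ax": 0,"ay": 0,"az": 0,"claw": 0}
    - {"tx": 0,"ty": 0,"tz": 0.4,"ax": 0,"ay": 0,"az": 0,"claw": 0}
    - {"tx": 0,"ty": 0,"tz": 0.4,"ax": 0,"ay": 0,"az": 0,"claw": 0}
    - {"tx": 0,"ty": 0,"tz": 0.4,"ax": 0,"ay": 0,"az": 0,"claw": 0}
    - {"tx": 0,"ty": 0,"tz": 0.4,"ax": 0,"ay": 0,"az": 0,"claw": 0}
    - {"tx": 0,"ty": 0,"tz": 0.4,"ax": 0,"ay": 0,"az": 0,"claw": 0}
    - {"tx": 0,"ty": 0,"tz": 0.3,"ax": 0,"ay": 0,"az": 0,"claw": 0}
    - {"tx": 0,"ty": 0,"tz": 0,"ax": 0,"ay": 0,"az": 0,"claw": 0}

```text
time_s: 11.97
tcp_pos: [0.5666, -0.0223, 0.1806]
ee_rot: [[-0.996, -0.088, -0.002], [-0.088, 0.996, -0.0], [0.002, 0.0, -1.0]]
wrist_force: [0.2, 0.4, -0.6]
gripper_width: 0.13
gripper_force: 30.0
```

drive_tool:
  rows:
    - {"tx": 0,"ty": 0,"tz": 0.4,"ax": 0,"ay": 0,"az": 0,"claw": 0}
    - {"tx": 0,"ty": 0,"tz": 0.4,"ax": 0,"ay": 0,"az": 0,"claw": 0}
    - {"tx": 0,"ty": 0,"tz": 0.4,"ax": 0,"ay": 0,"az": 0,"claw": 0}
    - {"tx": 0,"ty": 0,"tz": 0.3,"ax": 0,"ay": 0,"az": 0,"claw": 0}
    - {"tx": 0,"ty": 0,"tz": 0,"ax": 0,"ay": 0,"az": 0,"claw": 0}

```text
time_s: 12.38
tcp_pos: [0.5666, -0.0223, 0.1656]
ee_rot: [[-0.996, -0.088, -0.002], [-0.088, 0.996, -0.0], [0.002, -0.0, -1.0]]
wrist_force: [0.2, 0.9, -1.9]
gripper_width: 0.131
gripper_force: 30.0
```

drive_tool:
  rows:
    - {"tx": 0,"ty": 0,"tz": 0.4,"ax": 0,"ay": 0,"az": 0,"claw": 0}
    - {"tx": 0,"ty": 0,"tz": 0.4,"ax": 0,"ay": 0,"az": 0,"claw": 0}
    - {"tx": 0,"ty": 0,"tz": 0.4,"ax": 0,"ay": 0,"az": 0,"claw": 0}
    - {"tx": 0,"ty": 0,"tz": 0.4,"ax": 0,"ay": 0,"az": 0,"claw": 0}
    - {"tx": 0,"ty": 0,"tz": 0.4,"ax": 0,"ay": 0,"az": 0,"claw": 0}
    - {"tx": 0,"ty": 0,"tz": 0.4,"ax": 0,"ay": 0,"az": 0,"claw": 0}
    - {"tx": 0,"ty": 0,"tz": 0,"ax": 0,"ay": 0,"az": 0,"claw": 0}
    - {"tx": 0,"ty": 0,"tz": 0,"ax": 0,"ay": 0,"az": 0,"claw": 0}
    - {"tx": 0,"ty": 0,"tz": 0,"ax": 0,"ay": 0,"az": 0,"claw": 0}
    - {"tx": 0,"ty": 0,"tz": 0,"ax": 0,"ay": 0,"az": 0,"claw": 0}

```text
time_s: 13.22
tcp_pos: [0.5673, -0.0223, 0.1428]
ee_rot: [[-0.996, -0.088, 0.001], [-0.088, 0.996, 0.0], [-0.001, 0.0, -1.0]]
wrist_force: [1.1, 0.0, -1.4]
gripper_width: 0.13
gripper_force: 30.0
```

Run:
```python
from h import *
s,p,d=grab('wrist'); C=cloud('wrist',d,s); R=np.array(s['ee_rot']); T=(C-s['tcp_pos'])@R
print(s['tcp_pos'],s['wrist_force'].round(1),s['moment'].round(2),s['gripper_width'],s['gripper_force'],abs(s['joint_velocities']).max())
# side view: steel-coloured pin below the lower plate and the pin block's remaining pins
s,p,d=grab('side'); C=cloud('side',d)
m=(np.hypot(C[...,0]-.5675,C[...,1]+.023)<.014)&(C[...,2]>.02)&(C[...,2]<.056); print('below plate',m.sum(),C[m].min(0).round(3) if m.any() else '',C[m].max(0).round(3) if m.any() else '')
z=C[...,2]; m=(z>.065)&(abs(C[...,0]-.5)<.05)&(C[...,1]>-.37)&(C[...,1]<-.2)
n,l,st,c=cv2.connectedComponentsWithStats(m.astype(np.uint8))
for i in range(1,n):
    if st[i,4]>8: print(np.median(C[l==i],0).round(3),C[l==i][:,2].max().round(3))
```

```text
[ 0.56733502 -0.02225875  0.14282977] [ 1.1  0.  -1.4] [-0.03 -0.01 -0.04] 0.12995911066487675 29.998822077177465 0.14712570811720407
below plate 0  
[ 0.501 -0.234  0.092] 0.098
[ 0.497 -0.294  0.09 ] 0.103
```

The tip is at about 0.042 m, 18 mm below the plate, with no side load and both short pins in place. I'll lower it the last 2 mm, then hand in.

drive_tool:
  rows:
    - {"tx": 0,"ty": 0,"tz": 0.2,"ax": 0,"ay": 0,"az": 0,"claw": 0}
    - {"tx": 0,"ty": 0,"tz": 0,"ax": 0,"ay": 0,"az": 0,"claw": 0}
    - {"tx": 0,"ty": 0,"tz": 0,"ax": 0,"ay": 0,"az": 0,"claw": 0}
    - {"tx": 0,"ty": 0,"tz": 0,"ax": 0,"ay": 0,"az": 0,"claw": 0}
    - {"tx": 0,"ty": 0,"tz": 0,"ax": 0,"ay": 0,"az": 0,"claw": 0}
    - {"tx": 0,"ty": 0,"tz": 0,"ax": 0,"ay": 0,"az": 0,"claw": 0}
    - {"tx": 0,"ty": 0,"tz": 0,"ax": 0,"ay": 0,"az": 0,"claw": 0}
    - {"tx": 0,"ty": 0,"tz": 0,"ax": 0,"ay": 0,"az": 0,"claw": 0}

```text
time_s: 13.98
tcp_pos: [0.5671, -0.0223, 0.1406]
ee_rot: [[-0.996, -0.088, 0.0], [-0.088, 0.996, 0.0], [-0.0, 0.0, -1.0]]
wrist_force: [-0.6, 0.3, -0.6]
gripper_width: 0.128
gripper_force: 30.0
```

```bash
python3 -c "
from station import *
s=sense(); print(s['tcp_pos'],s['wrist_force'].round(1),s['gripper_force']); print(finish_job())"
```

```text
[ 0.56711939 -0.02227276  0.1405793 ] [-0.6  0.3 -0.6] 29.998846161179245
the job is handed in; nothing more can be done
None
```

The bar is shut and the long pin is down through the upper bushing, the eye and the lower bushing, held upright at 30 N; from the arm's position its tip is about 20 mm below the lower plate (no camera could see it there), and I handed the job in at 14 s without getting a verdict back.

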